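# Stand the tipped clay vases up in the ware carrier and take out its end board

### The job

Two tall clay vases have tipped over in the ware carrier and lean on the low beakers. Push both back so that they stand upright in the lane, gently and without pinching them, because the raw clay is brittle, and leave the beakers standing. Only then slide the loose end board up out of its grooves and lay it flat on the bench, leaving the other things on the bench alone.

Things in the scene. Friction and masses are not known exactly. Their poses are not given: they have to be found in the camera images.
- carrier: Narrow wooden ware carrier, fixed to the bench, 124 mm wide (its x), 480 mm long (its y), floor 12 mm thick, origin at the centre of its underside, z up. Its lane runs along y, 76 mm wide between side rails 16 mm thick with tops 62 mm above the bench. Pots in the lane from -y to +y: beaker1, vase1, vase2, beaker2
- lane_mid (a point): Middle of the lane on the carrier's floor, 12 mm above the bench. The lane is clear from y = -216 mm (fixed end board) to y = +219 mm (loose end board)
- fixed_end_top (a point): Middle of the top edge of the fixed end board with the hand hole, at the carrier's -y end, 12 mm thick, top 127 mm above the bench
- groove_foot (a point): On the carrier's floor, midway between the feet of the two upright grooves at the +y end, y = 222 mm. The grooves are in two posts, x = 38 to 60 mm on either side, y = 203 to 241 mm, tops 87 mm above the bench; a board is clear of them when its lower edge is above that
- vase1: Tall open tube vase of grey raw clay, outside diameter 66 mm, height 185 mm, wall 7 mm, closed foot, about 0.5 kg, origin at the centre of the foot's underside, z towards the mouth. Starts tipped about 36 degrees towards the carrier's -y, over beaker1, on the edge of its foot; within 20 degrees of upright it settles by itself. Brittle: touch it with less than 25 N
- vase2: The second tall vase, the same as vase1, tipped about 36 degrees towards the carrier's +y, over beaker2. Brittle: touch it with less than 25 N
- beaker1: Low open beaker of the same clay, outside diameter 66 mm, height 85 mm, about 0.3 kg, standing next to the fixed end board. Origin at the centre of its underside, z up
- beaker2: Low beaker, the same as beaker1, standing next to the loose end board
- end_board: Loose plywood end board, 92 mm wide (its x), 6 mm thick (its y), 115 mm tall (its z), 45 g, upright in the grooves with 1.5 mm play to either side in thickness and 2 mm at each end, its foot on the carrier's floor. Origin at the middle of its lower edge
- board_center (a point): Centre of the loose end board
- board_top_edge (a point): Middle of the loose end board's top edge, 127 mm above the bench at the start; the upper 40 mm stand free above the posts, and the edge is 30 mm higher than the beakers' rims
- mould: Bystander: two-part plaster mould, a cream block 100 x 150 x 73 mm (x, y, z), origin at the centre of its underside
- slip_mug: Bystander: white mug, 84 mm across, 95 mm tall, origin at the centre of its underside
- rolling_pin: Bystander: wooden rolling pin lying along its y, 340 mm long, 48 mm thick, origin under its middle on the bench
There are look-alikes about, which are no part of the job. There is more than one size of the end_board; the job needs the larger.

How it is judged:
By the outcome, as a careful person would: the job done as asked, in the order asked, and still so for the second after the job is handed in, with the robot touching nothing.
It also fails if it takes over 67 s, if anything falls off the work surface, if the arm or the gripper's body presses on something with over 40 N, if the wrist force passes 120 N, or if a joint passes its speed limit or range.

### The arm

A 7-joint arm with a two-finger parallel gripper is mounted at the origin on the work surface. World frame = base frame: x ahead of the robot, y to its left, z up, the work surface at z = 0. Lengths are in m, angles in rad, forces in N, time in s.
With the tool pointing down it reaches from about 0.4 to 0.85 m from the base axis. Payload 4.5 kg.
Tool frame: the origin (TCP) lies midway between the tips of the shut fingers; the grasp point (between the pads) lies 19 mm behind it; z points along the fingers, y is the direction in which the jaws open and shut (so a half turn about z gives the same grasp; the last joint's range is limited). The gripper opens to 88 mm and grips with 3 to 60 N. Pads are 18 mm wide; open, the fingers measure 123 mm over their backs; the gripper's body (75 mm by 187 mm) begins 45 mm behind the grasp point.
Start: joints at [1.18, 0.689, -0.195, 1.565, 0.157, 0.902, -0.215], TCP at [0.258, -0.569, 0.239] pointing down, gripper open.
Joint ranges: [-3.01, 3.01], [-0.46, 2.08], [-1.47, 1.51], [0.13, 2.56], [-1, 4.14], [0.04, 2.09], [-2.66, 2.66]. Speed limits (rad/s): [2.57, 2.57, 3.14, 3.14, 3.14, 3.14, 3.14].

### API

Orientations are given as a unit quaternion [x, y, z, w].
In Python, from plant import r gives the robot as it stands. The module is installed in compiled form; this text tells all that it offers.
- The arm moves only by the shell command python3 -m jog 'ROWS' [FORCE]. ROWS is JSON, a list of rows, each an object with "translation": the shift along the tool's x, y, z in units of 40 mm (1.0 is 40 mm), a list of three; "twist": the turn about the tool's z in units of 6 degrees (1.0 is 6 degrees); "claw": the opening in per cent of the stroke, from 0 (shut) to 100 (fully open). A call has 1 to 20 rows; each row shifts and turns the commanded pose from where the row before left it, along the tool's axes as they then stand; what a row does not reach is not made up. A row lasts 1/12 s, in which the tool goes at most 41.7 mm and 7.16 degrees, less where a joint would pass 70% of its speed; a pose out of reach is approached as far as the arm can. A call is refused whole if a number of a shift passes 1 or a number of a turn 1, either way. A call with a gripper value outside its range is refused whole. The fingers move at their own pace and stop on an object; FORCE is the grip in N (left out, the last holds). Time passes only in rows, so rows that do not move let the fingers close. It gives the time, the measured TCP pose, the force and the opening at its end, in the units of the state.
- r.get_state(): the state, without advancing time (a new reading comes with each control period).
- r.snapshot(name): name is "scene" or "top" or "wrist"; returns a dict with "img" (384x512x3 uint8, red, green, blue), "fx", "fy", "cx", "cy" (pixels), "origin" and "rotation" of the camera in the world; the wrist camera has in their place "T_tool_cam" (4x4, takes a point from camera to tool coordinates, whose origin is the TCP and whose axes are the flange's). Camera axes: x right, y up, looking along -z (the intrinsics and any distortion apply to the point x, -y, -z); pixel columns grow to the right and rows downward; lengths in m; the calibration is good to about 2 mm. A picture is of the moment at which its call begins: read the wrist's pose just before it. There is no depth.
- r.finish_job(): hands the job in, once; it reports no verdict.
Trained networks look in the newest picture that a camera, given by its name, has taken for a name from the list of things; names that differ only in an ending like _2 or _b are one class to them, and where a whole thing is asked for, a point or a joint stands for the part that bears it (a point fixed in the world has none). Each returns a list of dicts, best first, with "confidence" (0 to 1); they miss things now and then, are a little off and sometimes report something else, mostly with a low value. They report only what shows in the picture. A call takes as long as a camera call. They do not tell look-alikes from the thing itself.
- r.spot_in(label, camera): "rect" ([left, top, right, bottom] in pixels, round what is visible of it).
- r.spot_point(label, camera): "location" ([row, column] in pixels: a listed point, or the origin of a listed thing).
The state is a dict: "clock": time; "q": joint angles; "qd": joint speeds; "joint_torque": joint torques, N m; "tool_pos": TCP position; "eef_rot": TCP orientation; "contact_force": force on the tool from outside, world axes, zero at the start; "moment": the same for the moment, N m; "opening": opening from 0.0 (shut) to 1.0 (fully open).
Only numpy, scipy, OpenCV 4.12 (cv2) and the standard library are available. Lean on these libraries where they do the work, as an engineer would, in place of code of your own. Each camera call takes 0.05 s, during which the arm holds its last target. There are 200 camera calls.

## Working session

There is one attempt and no reset: what is moved stays moved. The work goes in short steps, Python scripts to look and compute and a shell command to move; the robot and the scene stay as the last step left them, time stands still between calls to the robot, and variables do not carry over. Pictures are saved under pics/ and viewed, about 8 in all and at most 12, crops included, and the job is handed in when it is done.

```bash
mkdir -p pics; cat > h.py <<'E'
import numpy as np, cv2
from plant import r
from scipy.spatial.transform import Rotation as R
def ray(s,row,col):
    d=np.array([(col-s['cx'])/s['fx'],-(row-s['cy'])/s['fy'],-1.]);return np.array(s['origin']),np.array(s['rotation'])@d
def atz(s,row,col,z):
    o,d=ray(s,row,col);return o+d*(z-o[2])/d[2]
def proj(s,p):
    c=np.array(s['rotation']).T@(np.array(p)-s['origin']);return s['cx']+s['fx']*c[0]/-c[2], s['cy']-s['fy']*c[1]/-c[2]
def wrist():
    st=r.get_state();s=r.snapshot('wrist');T=np.array(s['T_tool_cam']);Rt=R.from_quat(st['eef_rot']).as_matrix()
    s['origin']=np.array(st['tool_pos'])+Rt@T[:3,3];s['rotation']=Rt@T[:3,:3];return s
def save(s,n): cv2.imwrite(f'pics/{n}.png',s['img'][:,:,::-1])
E
python3 - <<'E'
from h import *
st=r.get_state();print({k:np.round(v,3) for k,v in st.items()});print(R.from_quat(st['eef_rot']).as_matrix().round(2))
a=r.snapshot('scene');b=r.snapshot('top')
cv2.imwrite('pics/a.png',np.hstack([cv2.resize(a['img'],(512,384)),]) [:,:,::-1]);save(b,'b')
for c,s in(('scene',a),('top',b)):
  print(c,{k:np.round(v,3).tolist() for k,v in s.items() if k!='img'})
  for l in['carrier','lane_mid','fixed_end_top','groove_foot','vase1','beaker1','end_board','board_top_edge','mould','slip_mug','rolling_pin']:
    print(l,[(np.round(x['location']).tolist(),round(x['confidence'],2)) for x in r.spot_point(l,c)][:4],[(np.round(x['rect']).tolist(),round(x['confidence'],2)) for x in r.spot_in(l,c)][:3])
E
```

```text
{'clock': np.float64(0.0), 'q': array([ 1.18 ,  0.69 , -0.195,  1.566,  0.157,  0.903, -0.215]), 'qd': array([-0.001,  0.001, -0.001,  0.   ,  0.   , -0.   , -0.   ]), 'joint_torque': array([ 0.0000e+00, -5.2756e+01, -1.2670e+00, -1.5343e+01, -5.3000e-02,
        7.0000e-03,  0.0000e+00]), 'tool_pos': array([ 0.257, -0.569,  0.238]), 'eef_rot': array([ 0.978,  0.211, -0.   , -0.001]), 'contact_force': array([ 0.462, -0.411, -0.203]), 'moment': array([-0.012,  0.031, -0.029]), 'opening': np.float64(1.003)}
[[ 0.91  0.41 -0.  ]
 [ 0.41 -0.91  0.  ]
 [-0.   -0.   -1.  ]]
scene {'fx': 399.701, 'fy': 399.701, 'cx': 257.464, 'cy': 197.432, 'origin': [1.293, -0.488, 0.966], 'rotation': [0.316, 0.168, 0.442, 0.823]}
carrier [([197.0, 247.0], 0.73), ([193.0, 248.0], 0.39)] [([168.0, 170.0, 325.0, 227.0], 0.63)]
lane_mid [([194.0, 245.0], 0.82), ([205.0, 199.0], 0.69)] [([168.0, 166.0, 324.0, 227.0], 0.55)]
fixed_end_top [([184.0, 174.0], 0.95)] [([171.0, 148.0, 327.0, 229.0], 0.62), ([71.0, 221.0, 134.0, 274.0], 0.18)]
groove_foot [([178.0, 314.0], 0.87)] [([171.0, 166.0, 326.0, 232.0], 0.55)
[... 1370 characters left out ...]
0], 0.59)] [([150.0, 188.0, 321.0, 269.0], 0.67)]
vase1 [([231.0, 255.0], 0.94), ([222.0, 213.0], 0.7)] [([250.0, 220.0, 305.0, 252.0], 0.79), ([161.0, 198.0, 225.0, 235.0], 0.79)]
beaker1 [([242.0, 297.0], 0.6), ([205.0, 157.0], 0.34)] [([149.0, 187.0, 321.0, 270.0], 0.67), ([298.0, 239.0, 309.0, 251.0], 0.46)]
end_board [([208.0, 162.0], 0.68), ([162.0, 160.0], 0.68)] []
board_top_edge [([205.0, 157.0], 0.68), ([156.0, 153.0], 0.47)] [([154.0, 188.0, 171.0, 222.0], 0.73), ([150.0, 151.0, 166.0, 171.0], 0.49)]
mould [([236.0, 387.0], 0.56), ([245.0, 316.0], 0.46)] []
slip_mug [([183.0, 105.0], 0.56)] [([82.0, 156.0, 120.0, 197.0], 0.91)]
rolling_pin [] [([189.0, 126.0, 301.0, 152.0], 0.86)]
```

```bash
sed -i "s/^def ray/def M(s):\n    q=np.array(s['rotation']);return R.from_quat(q).as_matrix() if q.shape==(4,) else q\ndef ray/; s/np.array(s\['rotation'\])@d/M(s)@d/; s/np.array(s\['rotation'\]).T/M(s).T/" h.py
python3 - <<'E'
from h import *
b=r.snapshot('top');a=r.snapshot('scene')
cv2.imwrite('pics/t1.png',cv2.resize(b['img'][130:290,60:430,::-1],None,fx=2.16,fy=2.16,interpolation=2))
cv2.imwrite('pics/s1.png',cv2.resize(a['img'][110:310,60:420,::-1],None,fx=2.2,fy=2.2,interpolation=2))
print('fixed',atz(b,248,316,.127),atz(a,184,174,.127))
print('board top',atz(b,205,157,.127),atz(a,153,313,.127))
print('groove',atz(b,210,163,.012),atz(a,178,314,.012))
print('mid',atz(b,229,236,.012),atz(a,194,245,.012))
E
```

```text
fixed [ 0.48642413 -0.24369814  0.127     ] [ 0.48970998 -0.24225723  0.127     ]
board top [0.60839635 0.184468   0.127     ] [0.60699639 0.18017944 0.127     ]
groove [0.60461221 0.19525489 0.012     ] [0.61276309 0.19550373 0.012     ]
mid [ 0.54438439 -0.02422879  0.012     ] [ 0.54663015 -0.03676198  0.012     ]
```

View pics/t1.png

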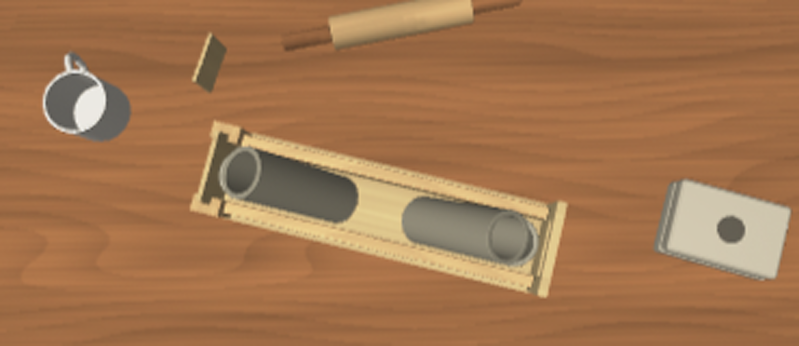

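View pics/s1.png

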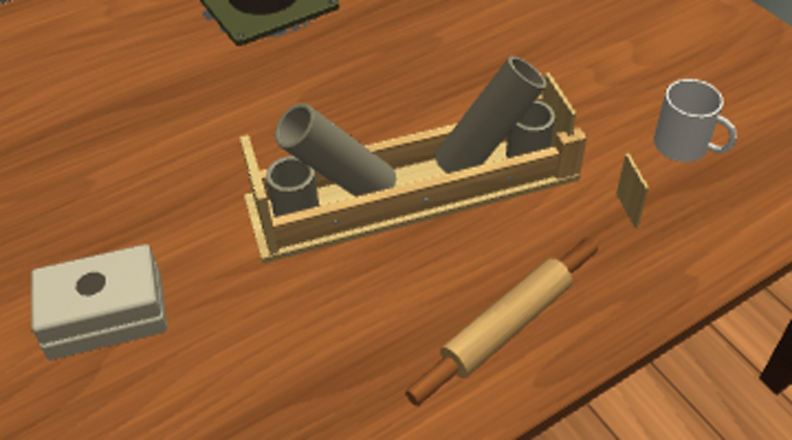

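```bash
cat >> h.py <<'E'
F=np.array([.4881,-.2430]);B=np.array([.6077,.1823]);u=(B-F)/np.linalg.norm(B-F);C=(F+B)/2;v=np.array([u[1],-u[0]])
def loc(p): d=np.array(p)[:2]-C;return np.round([d@v*1000,d@u*1000,p[2]*1000],1)
def wor(x,y): return C+(x*v+y*u)/1000
def to(x,y,z):
    st=r.get_state();Rt=R.from_quat(st['eef_rot']).as_matrix();d=np.r_[wor(x,y),z/1000]-st['tool_pos']
    a=np.degrees(np.arctan2(Rt[1,1],Rt[0,1]));print('rows shift units',(Rt.T@d/.04).round(2),'tool',loc(st['tool_pos']),'tool y angle rel carrier x',round(a-np.degrees(np.arctan2(v[1],v[0])),2),'f',np.round(st['contact_force'],1),'t',round(st['clock'],2),'op',round(st['opening'],3))
E
python3 - <<'E'
from h import *
b=r.snapshot('top');a=r.snapshot('scene')
T=lambda X,Y,z:loc(atz(b,130+Y/2.16,60+X/2.16,z))
S=lambda X,Y,z:loc(atz(a,110+Y/2.2,60+X/2.2,z))
print('axis deg',np.degrees(np.arctan2(v[1],v[0])),C)
print('m1',T(510,238,.181),S(296,126,.181),'low edge',S(292,149,.162));print('m2',T(240,172,.181),S(526,73,.181))
print('m2 far edge top',T(221,168,.162),'m1 far',T(532,243,.162))
print('mug',T(75,100,.09),S(692,98,.095),'mould',T(731,230,.073),'small',T(209,60,.07))
print('bk1',S(291,174,.097),'bk2',S(533,118,.097))
to(0,-212,300);r.spot_in
E
```

```text
axis deg -15.706687135174986 [ 0.5479  -0.03035]
m1 [   3.3 -160.4  181. ] [   7.9 -154.2  181. ] low edge [  28.  -165.9  162. ]
m2 [ -3.6 169.9 181. ] [  0.6 166.8 181. ]
m2 far edge top [ -4.4 198.  162. ] m1 far [   4.9 -189.1  162. ]
mug [ 34.3 428.4  90. ] [ 35.4 423.6  95. ] mould [  90.9 -446.5   73. ] small [133.9 278.8  70. ]
bk1 [   8.7 -171.    97. ] bk2 [  5.9 182.8  97. ]
rows shift units [ 8.76 -5.23 -1.53] tool [-133.5 -597.6  238.8] tool y angle rel carrier x -49.96 f [0.8 0.3 0.2] t 2.5 op 1.0
```

```bash
python3 -m jog '[{"translation":[0.8,-0.48,-0.14],"twist":0,"claw":0},{"translation":[0.8,-0.48,-0.14],"twist":0,"claw":0},{"translation":[0.8,-0.48,-0.14],"twist":0,"claw":0},{"translation":[0.8,-0.48,-0.14],"twist":0,"claw":0},{"translation":[0.8,-0.48,-0.14],"twist":0,"claw":0},{"translation":[0.8,-0.48,-0.14],"twist":0,"claw":0},{"translation":[0.8,-0.48,-0.14],"twist":0,"claw":0},{"translation":[0.8,-0.48,-0.14],"twist":0,"claw":0},{"translation":[0.8,-0.48,-0.14],"twist":0,"claw":0},{"translation":[0.8,-0.48,-0.14],"twist":0,"claw":0},{"translation":[0,0,0],"twist":-1,"claw":0},{"translation":[0,0,0],"twist":-1,"claw":0},{"translation":[0,0,0],"twist":-1,"claw":0},{"translation":[0,0,0],"twist":-1,"claw":0},{"translation":[0,0,0],"twist":-1,"claw":0},{"translation":[0,0,0],"twist":-1,"claw":0},{"translation":[0,0,0],"twist":-1,"claw":0},{"translation":[0,0,0],"twist":-1,"claw":0},{"translation":[0,0,0],"twist":-0.33,"claw":0},{"translation":[0,0,0],"twist":0,"claw":0}]' 20
python3 -c "
from h import *
to(4,-212,150)"
```

```text
clock: 4.17
tool_pos: [0.4699, -0.2628, 0.2947]
eef_rot: [0.797, 0.604, 0.0, 0.0]
contact_force: [-0.2, 0.5, 0.2]
opening: 0.007
rows shift units [0.82 0.4  3.62] tool [ -12.1 -244.9  294.7] tool y angle rel carrier x 0.06 f [-0.2  0.5  0.2] t 4.17 op 0.007
```

```bash
python3 -m jog '[{"translation":[0.8,0.4,0],"twist":0,"claw":0},{"translation":[0,0,0],"twist":0,"claw":0},{"translation":[0,0,0.8],"twist":0,"claw":0},{"translation":[0,0,0.8],"twist":0,"claw":0},{"translation":[0,0,0.8],"twist":0,"claw":0},{"translation":[0,0,0.6],"twist":0,"claw":0},{"translation":[0,0,0.4],"twist":0,"claw":0},{"translation":[0,0,0.2],"twist":0,"claw":0},{"translation":[0,0,0],"twist":0,"claw":0},{"translation":[0,0,0],"twist":0,"claw":0}]'
python3 - <<'E'
from h import *
to(4,-212,150)
b=r.snapshot('top');a=r.snapshot('scene')
A=cv2.resize(b['img'][180:280,200:340],None,fx=2.8,fy=2.8,interpolation=2);Bi=cv2.resize(a['img'][125:225,145:285],None,fx=2.8,fy=2.8,interpolation=2)
cv2.imwrite('pics/c.png',np.hstack([A,Bi])[:,:,::-1])
E
```

```text
clock: 5.0
tool_pos: [0.4946, -0.236, 0.1512]
eef_rot: [0.797, 0.604, 0.0, 0.0]
contact_force: [-0.3, 0.1, 0.8]
opening: 0.005
rows shift units [ 0.01 -0.01  0.03] tool [   4.4 -212.4  151.2] tool y angle rel carrier x 0.03 f [-0.3  0.1  0.8] t 5.0 op 0.005
```

View pics/c.png

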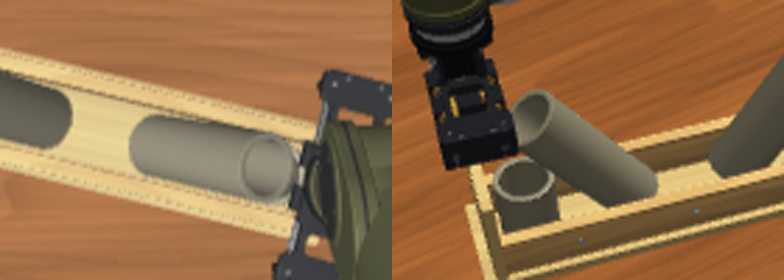

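```bash
python3 -m jog '[{"translation":[0.06,0,0],"twist":0,"claw":0},{"translation":[0.06,0,0],"twist":0,"claw":0},{"translation":[0.06,0,0],"twist":0,"claw":0},{"translation":[0.06,0,0],"twist":0,"claw":0},{"translation":[0.06,0,0],"twist":0,"claw":0},{"translation":[0.06,0,-0.02],"twist":0,"claw":0},{"translation":[0.06,0,-0.02],"twist":0,"claw":0},{"translation":[0.06,0,-0.02],"twist":0,"claw":0},{"translation":[0.06,0,-0.02],"twist":0,"claw":0},{"translation":[0.06,0,-0.02],"twist":0,"claw":0},{"translation":[0.06,0,-0.02],"twist":0,"claw":0},{"translation":[0.06,0,-0.02],"twist":0,"claw":0}]'
python3 -m jog '[{"translation":[0.06,0,-0.02],"twist":0,"claw":0},{"translation":[0.06,0,-0.02],"twist":0,"claw":0},{"translation":[0.06,0,-0.02],"twist":0,"claw":0},{"translation":[0.06,0,-0.02],"twist":0,"claw":0},{"translation":[0.06,0,-0.02],"twist":0,"claw":0},{"translation":[0.06,0,-0.02],"twist":0,"claw":0},{"translation":[0.06,0,-0.02],"twist":0,"claw":0},{"translation":[0.06,0,-0.02],"twist":0,"claw":0},{"translation":[0.06,0,-0.02],"twist":0,"claw":0},{"translation":[0.06,0,-0.02],"twist":0,"claw":0}]'
python3 - <<'E'
from h import *
to(4,-120,170)
b=r.snapshot('top');a=r.snapshot('scene')
A=cv2.resize(b['img'][180:280,200:340],None,fx=2.8,fy=2.8,interpolation=2);Bi=cv2.resize(a['img'][125:225,145:285],None,fx=2.8,fy=2.8,interpolation=2)
cv2.imwrite('pics/d.png',np.hstack([A,Bi])[:,:,::-1])
E
```

```text
clock: 6.1
tool_pos: [0.502, -0.2084, 0.1565]
eef_rot: [0.797, 0.604, -0.0, 0.0]
contact_force: [-0.9, -0.4, 0.9]
opening: 0.003
clock: 6.93
tool_pos: [0.5085, -0.185, 0.1644]
eef_rot: [0.797, 0.604, 0.0, 0.0]
contact_force: [0.1, -0.4, 1.0]
opening: 0.004
rows shift units [ 0.99  0.   -0.14] tool [   3.9 -159.6  164.4] tool y angle rel carrier x 0.03 f [ 0.1 -0.4  1. ] t 6.93 op 0.004
```

View pics/d.png

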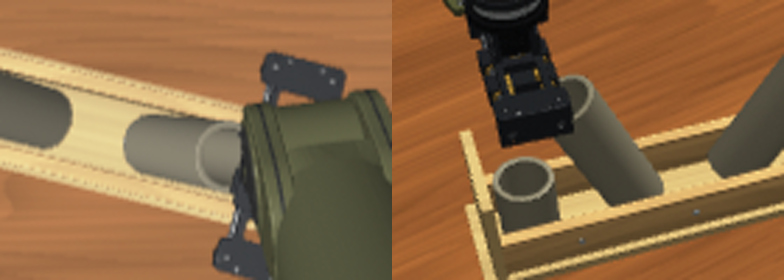

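```bash
python3 -m jog '[{"translation":[0.06,0,-0.01],"twist":0,"claw":0},{"translation":[0.06,0,-0.01],"twist":0,"claw":0},{"translation":[0.06,0,-0.01],"twist":0,"claw":0},{"translation":[0.06,0,-0.01],"twist":0,"claw":0},{"translation":[0.06,0,-0.01],"twist":0,"claw":0},{"translation":[0.06,0,-0.01],"twist":0,"claw":0},{"translation":[0.06,0,-0.01],"twist":0,"claw":0},{"translation":[0.06,0,-0.01],"twist":0,"claw":0},{"translation":[0.06,0,-0.01],"twist":0,"claw":0},{"translation":[0.06,0,-0.01],"twist":0,"claw":0},{"translation":[0.06,0,-0.01],"twist":0,"claw":0},{"translation":[0.06,0,-0.01],"twist":0,"claw":0},{"translation":[0.06,0,-0.01],"twist":0,"claw":0},{"translation":[0.06,0,-0.01],"twist":0,"claw":0},{"translation":[0.06,0,-0.01],"twist":0,"claw":0},{"translation":[0.06,0,-0.01],"twist":0,"claw":0},{"translation":[0,0,0],"twist":0,"claw":0},{"translation":[0,0,0],"twist":0,"claw":0},{"translation":[0,0,0],"twist":0,"claw":0}]'
python3 - <<'E'
from h import *
to(4,-212,300)
b=r.snapshot('top');a=r.snapshot('scene')
A=cv2.resize(b['img'][180:280,200:340],None,fx=2.8,fy=2.8,interpolation=2);Bi=cv2.resize(a['img'][125:225,145:285],None,fx=2.8,fy=2.8,interpolation=2)
cv2.imwrite('pics/e.png',np.hstack([A,Bi])[:,:,::-1])
E
```

```text
clock: 8.62
tool_pos: [0.5187, -0.1485, 0.1707]
eef_rot: [0.797, 0.604, -0.0, 0.0]
contact_force: [0.1, 0.1, 0.4]
opening: 0.007
rows shift units [-2.26  0.   -3.23] tool [   3.9 -121.6  170.7] tool y angle rel carrier x 0.02 f [0.1 0.1 0.4] t 8.62 op 0.007
```

View pics/e.png

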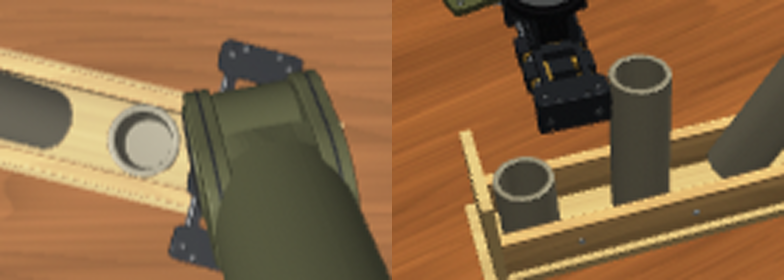

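```bash
python3 -m jog '[{"translation":[-0.4,0,0],"twist":0,"claw":0},{"translation":[0,0,-0.9],"twist":0,"claw":0},{"translation":[0,0,-0.9],"twist":0,"claw":0},{"translation":[0,0,-0.9],"twist":0,"claw":0},{"translation":[0,0,-0.5],"twist":0,"claw":0},{"translation":[0.9,0,0],"twist":0,"claw":0},{"translation":[0.9,0,0],"twist":0,"claw":0},{"translation":[0.9,0,0],"twist":0,"claw":0},{"translation":[0.9,0,0],"twist":0,"claw":0},{"translation":[0.9,0,0],"twist":0,"claw":0},{"translation":[0.9,0,0],"twist":0,"claw":0},{"translation":[0.9,0,0],"twist":0,"claw":0},{"translation":[0.9,0,0],"twist":0,"claw":0},{"translation":[0.9,0,0],"twist":0,"claw":0},{"translation":[0.8,0,0],"twist":0,"claw":0},{"translation":[0,0,0],"twist":0,"claw":0},{"translation":[0,0,0],"twist":0,"claw":0}]'
python3 -c "
from h import *
to(-2,220,150)"
```

```text
clock: 10.13
tool_pos: [0.6101, 0.1816, 0.2982]
eef_rot: [0.796, 0.606, -0.0, -0.001]
contact_force: [-1.0, -1.4, -0.5]
opening: 0.005
rows shift units [-0.02 -0.11  3.71] tool [  2.5 220.8 298.2] tool y angle rel carrier x 0.26 f [-1.  -1.4 -0.5] t 10.13 op 0.005
```

```bash
python3 -m jog '[{"translation":[0,-0.1,0.8],"twist":0,"claw":0},{"translation":[0,0,0.8],"twist":0,"claw":0},{"translation":[0,0,0.8],"twist":0,"claw":0},{"translation":[0,0,0.7],"twist":0,"claw":0},{"translation":[0,0,0.4],"twist":0,"claw":0},{"translation":[0,0,0.2],"twist":0,"claw":0},{"translation":[0,0,0],"twist":0,"claw":0},{"translation":[0,0,0],"twist":0,"claw":0}]'
python3 -m jog '[{"translation":[-0.06,0,0],"twist":0,"claw":0},{"translation":[-0.06,0,0],"twist":0,"claw":0},{"translation":[-0.06,0,0],"twist":0,"claw":0},{"translation":[-0.06,0,0],"twist":0,"claw":0},{"translation":[-0.06,0,0],"twist":0,"claw":0},{"translation":[-0.06,0,0],"twist":0,"claw":0},{"translation":[-0.06,0,-0.02],"twist":0,"claw":0},{"translation":[-0.06,0,-0.02],"twist":0,"claw":0},{"translation":[-0.06,0,-0.02],"twist":0,"claw":0},{"translation":[-0.06,0,-0.02],"twist":0,"claw":0},{"translation":[-0.06,0,-0.02],"twist":0,"claw":0},{"translation":[-0.06,0,-0.02],"twist":0,"claw":0},{"translation":[-0.06,0,-0.02],"twist":0,"claw":0}]'
python3 -m jog '[{"translation":[-0.06,0,-0.02],"twist":0,"claw":0},{"translation":[-0.06,0,-0.02],"twist":0,"claw":0},{"translation":[-0.06,0,-0.02],"twist":0,"claw":0},{"translation":[-0.06,0,-0.02],"twist":0,"claw":0},{"translation":[-0.06,0,-0.02],"twist":0,"claw":0},{"translation":[-0.06,0,-0.02],"twist":0,"claw":0},{"translation":[-0.06,0,-0.02],"twist":0,"claw":0},{"translation":[-0.06,0,-0.02],"twist":0,"claw":0},{"translation":[-0.06,0,-0.02],"twist":0,"claw":0},{"translation":[-0.06,0,-0.02],"twist":0,"claw":0}]'
python3 - <<'E'
from h import *
to(-2,125,170)
b=r.snapshot('top');a=r.snapshot('scene')
A=cv2.resize(b['img'][160:260,140:280],None,fx=2.8,fy=2.8,interpolation=2);Bi=cv2.resize(a['img'][115:215,200:340],None,fx=2.8,fy=2.8,interpolation=2)
cv2.imwrite('pics/f.png',np.hstack([A,Bi])[:,:,::-1])
E
```

```text
clock: 10.8
tool_pos: [0.6073, 0.1792, 0.1513]
eef_rot: [0.797, 0.604, 0.0, 0.0]
contact_force: [-0.2, 0.0, 0.8]
opening: 0.005
clock: 11.88
tool_pos: [0.5985, 0.15, 0.1566]
eef_rot: [0.797, 0.604, 0.0, 0.0]
contact_force: [-0.1, 1.0, 0.3]
opening: 0.006
clock: 12.72
tool_pos: [0.5918, 0.1266, 0.1644]
eef_rot: [0.797, 0.604, -0.0, 0.0]
contact_force: [-0.5, 0.1, 0.0]
opening: 0.005
rows shift units [-0.95 -0.04 -0.14] tool [ -0.3 163.  164.4] tool y angle rel carrier x 0.03 f [-0.5  0.1  0. ] t 12.72 op 0.005
```

View pics/f.png

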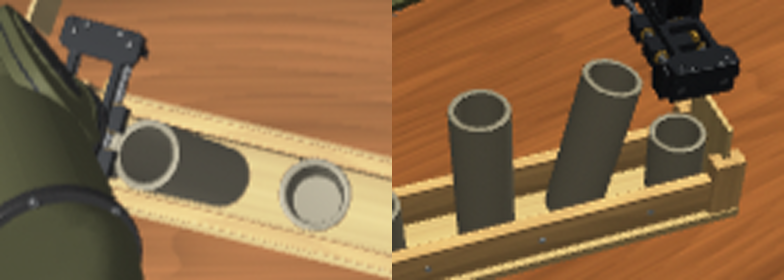

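```bash
python3 -m jog '[{"translation":[-0.06,0,-0.01],"twist":0,"claw":0},{"translation":[-0.06,0,-0.01],"twist":0,"claw":0},{"translation":[-0.06,0,-0.01],"twist":0,"claw":0},{"translation":[-0.06,0,-0.01],"twist":0,"claw":0},{"translation":[-0.06,0,-0.01],"twist":0,"claw":0},{"translation":[-0.06,0,-0.01],"twist":0,"claw":0},{"translation":[-0.06,0,-0.01],"twist":0,"claw":0},{"translation":[-0.06,0,-0.01],"twist":0,"claw":0},{"translation":[-0.06,0,-0.01],"twist":0,"claw":0},{"translation":[-0.06,0,-0.01],"twist":0,"claw":0},{"translation":[-0.06,0,-0.01],"twist":0,"claw":0},{"translation":[-0.06,0,-0.01],"twist":0,"claw":0},{"translation":[-0.06,0,-0.01],"twist":0,"claw":0},{"translation":[-0.06,0,-0.01],"twist":0,"claw":0},{"translation":[-0.06,0,-0.01],"twist":0,"claw":0},{"translation":[-0.06,0,-0.01],"twist":0,"claw":0},{"translation":[0,0,0],"twist":0,"claw":0},{"translation":[0,0,0],"twist":0,"claw":0},{"translation":[0.4,0,0],"twist":0,"claw":0},{"translation":[0,0,0],"twist":0,"claw":0}]'
python3 -m jog '[{"translation":[0,0,-0.9],"twist":0,"claw":0},{"translation":[0,0,-0.9],"twist":0,"claw":0},{"translation":[0.9,0,0],"twist":0,"claw":0},{"translation":[0.9,0,0],"twist":0,"claw":0},{"translation":[0,0,0],"twist":0,"claw":0},{"translation":[0,0,0],"twist":0,"claw":0}]'
python3 - <<'E'
from h import *
to(0,222,220);print(r.get_state()['q'].round(2))
b=r.snapshot('top');a=r.snapshot('scene');w=wrist()
for l in ['board_top_edge','end_board']:
  print([(loc(atz(w,*x['location'],.127)),x['confidence']) for x in r.spot_point(l,'wrist')])
A=cv2.resize(w['img'],(373,280));Bi=cv2.resize(a['img'][115:215,200:340],None,fx=2.8,fy=2.8,interpolation=2)
cv2.imwrite('pics/g.png',np.hstack([A,Bi])[:,:,::-1])
E
```

```text
clock: 14.48
tool_pos: [0.5864, 0.1088, 0.171]
eef_rot: [0.796, 0.605, 0.002, -0.001]
contact_force: [-1.0, 1.4, -0.0]
opening: 0.008
clock: 14.98
tool_pos: [0.6048, 0.1778, 0.2428]
eef_rot: [0.795, 0.606, 0.001, -0.001]
contact_force: [-0.3, -0.2, -0.5]
opening: 0.007
rows shift units [0.15 0.04 0.57] tool [ -1.6 215.8 242.8] tool y angle rel carrier x 0.3 f [-0.3 -0.2 -0.5] t 14.98 op 0.007
[-0.14  0.71 -0.39  1.54  0.31  0.96 -0.9 ]
[(array([ -0.6, 223.8, 127. ]), 0.77), (array([116.4, 288.5, 127. ]), 0.69)]
[(array([ 90.6, 288.8, 127. ]), 0.73), (array([ -1. , 247.7, 127. ]), 0.66)]
```

View pics/g.png

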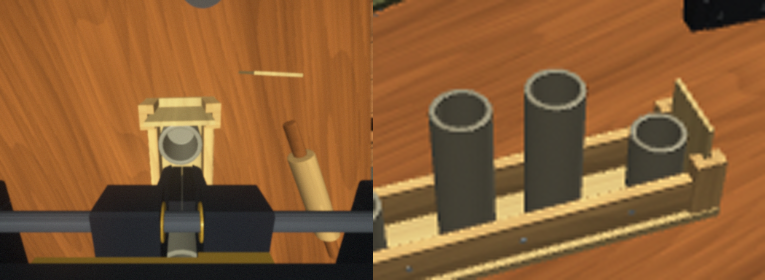

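```bash
python3 -m jog '[{"translation":[0,0,0],"twist":1,"claw":40}]'; python3 -c "
from h import *
print(r.get_state()['q'].round(2));to(-1,223,220)"
```

```text
clock: 15.32
tool_pos: [0.6052, 0.173, 0.2424]
eef_rot: [0.828, 0.56, -0.0, 0.0]
contact_force: [-0.8, 0.2, -0.9]
opening: 0.056
[-0.16  0.71 -0.36  1.54  0.29  0.95 -0.99]
rows shift units [ 0.29 -0.06  0.56] tool [1.000e-01 2.113e+02 2.424e+02] tool y angle rel carrier x -6.12 f [-0.8  0.2 -0.9] t 15.32 op 0.056
```

```bash
python3 -m jog '[{"translation":[0.29,-0.06,0],"twist":-1,"claw":40},{"translation":[0,0,0],"twist":-1,"claw":40},{"translation":[0,0,0],"twist":-1,"claw":40},{"translation":[0,0,0],"twist":-1,"claw":40},{"translation":[0,0,0],"twist":-1,"claw":40},{"translation":[0,0,0],"twist":-1,"claw":40},{"translation":[0,0,0],"twist":-1,"claw":40},{"translation":[0,0,0],"twist":-1,"claw":40},{"translation":[0,0,0],"twist":-1,"claw":40},{"translation":[0,0,0],"twist":-1,"claw":40},{"translation":[0,0,0],"twist":-1,"claw":40},{"translation":[0,0,0],"twist":-1,"claw":40},{"translation":[0,0,0],"twist":-1,"claw":40},{"translation":[0,0,0],"twist":-1,"claw":40},{"translation":[0,0,0],"twist":-1,"claw":40},{"translation":[0,0,0],"twist":-1,"claw":40},{"translation":[0,0,0],"twist":0,"claw":40},{"translation":[0,0,0],"twist":0,"claw":40}]' 10
python3 - <<'E'
from h import *
w=wrist()
print([(loc(atz(w,*x['location'],.127)),round(x['confidence'],2)) for x in r.spot_point('board_top_edge','wrist')])
print([(loc(atz(w,*x['location'],.012)),round(x['confidence'],2)) for x in r.spot_point('groove_foot','wrist')])
save(w,'w2')
to(-1,223,105)
E
```

```text
clock: 16.82
tool_pos: [0.6074, 0.1853, 0.2424]
eef_rot: [0.138, 0.99, -0.0, -0.0]
contact_force: [-0.6, -0.7, -0.2]
opening: 0.402
[(array([ -2.3, 227.4, 127. ]), 0.63)]
[(array([ -1.3, 227.4,  12. ]), 0.69)]
rows shift units [-0.01 -0.03  3.44] tool [ -1.3 224.3 242.7] tool y angle rel carrier x 89.89 f [-0.2 -0.1 -0.5] t 16.97 op 0.4
```

View pics/w2.png

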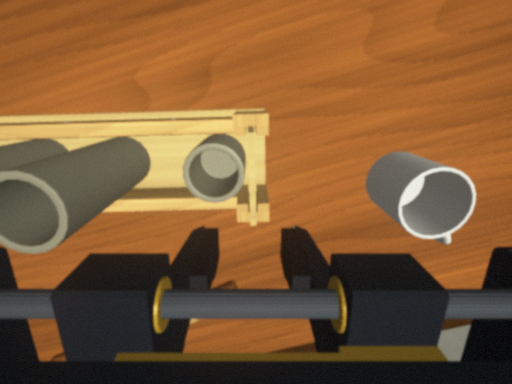

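```bash
python3 - <<'E'
from h import *
w=wrist()
for p in((190,253),(220,254)):print(loc(atz(w,*p,.127)))
E
python3 -m jog '[{"translation":[0,0,0.8],"twist":0,"claw":40},{"translation":[0,0,0.8],"twist":0,"claw":40},{"translation":[0,0,0.4],"twist":0,"claw":40},{"translation":[0,0,0.2],"twist":0,"claw":40},{"translation":[0,0,0],"twist":0,"claw":40},{"translation":[0,0,0],"twist":0,"claw":40}]'
python3 - <<'E'
from h import *
w=wrist()
print([(loc(atz(w,*x['location'],.127)),round(x['confidence'],2)) for x in r.spot_point('board_top_edge','wrist')])
save(w,'w3');to(-1,223,103)
E
```

```text
[  5.4 228.1 127. ]
[ 36.8 229.1 127. ]
clock: 17.52
tool_pos: [0.6077, 0.1868, 0.1554]
eef_rot: [0.137, 0.991, 0.0, 0.0]
contact_force: [0.2, -0.2, 0.1]
opening: 0.402
[(array([ 92.3, 275.2, 127. ]), 0.59), (array([ -2.9, 230. , 127. ]), 0.55)]
rows shift units [ 0.01 -0.07  1.33] tool [ -0.8 225.7 156.4] tool y angle rel carrier x 90.0 f [ 0.6 -0.2 -0.6] t 17.62 op 0.4
```

View pics/w3.png

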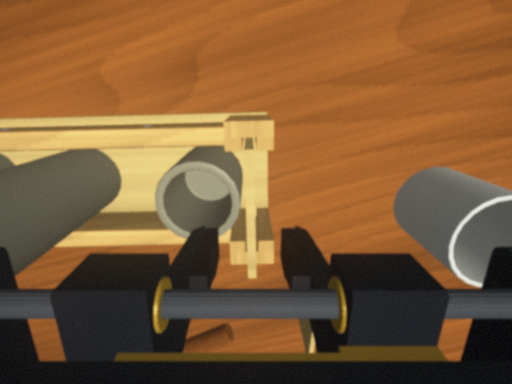

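```bash
python3 -m jog '[{"translation":[0,0.04,0.5],"twist":0,"claw":30},{"translation":[0,0,0.5],"twist":0,"claw":30},{"translation":[0,0,0.2],"twist":0,"claw":30},{"translation":[0,0,0.1],"twist":0,"claw":30},{"translation":[0,0,0],"twist":0,"claw":30},{"translation":[0,0,0],"twist":0,"claw":30}]'
python3 -c "
from h import *
to(-1,227,103)"
python3 -m jog '[{"translation":[0,0,0],"twist":0,"claw":0},{"translation":[0,0,0],"twist":0,"claw":0},{"translation":[0,0,0],"twist":0,"claw":0},{"translation":[0,0,0],"twist":0,"claw":0},{"translation":[0,0,0],"twist":0,"claw":0},{"translation":[0,0,0],"twist":0,"claw":0}]' 6
python3 -c "
from h import *
to(-1,227,103);print(r.get_state()['moment'])"
```

```text
clock: 18.12
tool_pos: [0.6083, 0.1883, 0.1037]
eef_rot: [0.136, 0.991, 0.0, 0.001]
contact_force: [-0.8, -0.9, 0.6]
opening: 0.298
rows shift units [-0.    0.    0.02] tool [ -1.  226.9 103.7] tool y angle rel carrier x 90.02 f [-0.8 -0.9  0.6] t 18.12 op 0.298
clock: 18.62
tool_pos: [0.6081, 0.188, 0.1033]
eef_rot: [0.136, 0.991, 0.0, 0.0]
contact_force: [-0.2, -0.1, 4.0]
opening: 0.07
rows shift units [-0.    0.01  0.01] tool [ -1.2 226.5 103.3] tool y angle rel carrier x 90.02 f [-0.2 -0.1  4. ] t 18.62 op 0.07
[-0.08840916  0.01092059 -0.01408276]
```

```bash
python3 -m jog '[{"translation":[0,0,0],"twist":0,"claw":0},{"translation":[0,0,-0.05],"twist":0,"claw":0},{"translation":[0,0,-0.1],"twist":0,"claw":0},{"translation":[0,0,-0.1],"twist":0,"claw":0},{"translation":[0,0,-0.1],"twist":0,"claw":0},{"translation":[0,0,-0.15],"twist":0,"claw":0}]' 15
python3 -c "
from h import *
to(-1,227,230);print(r.get_state()['moment'])"
```

```text
clock: 19.12
tool_pos: [0.6075, 0.1877, 0.1227]
eef_rot: [0.136, 0.991, -0.0, -0.0]
contact_force: [0.9, 0.2, -0.4]
opening: 0.068
rows shift units [-0.02  0.02 -2.68] tool [ -1.7 226.1 122.7] tool y angle rel carrier x 90.03 f [ 0.9  0.2 -0.4] t 19.12 op 0.068
[ 0.03423787 -0.14090845  0.00740554]
```

```bash
python3 -m jog '[{"translation":[0,0,-0.2],"twist":0,"claw":0},{"translation":[0,0,-0.25],"twist":0,"claw":0},{"translation":[0,0,-0.25],"twist":0,"claw":0},{"translation":[0,0,-0.25],"twist":0,"claw":0},{"translation":[0,0,-0.25],"twist":0,"claw":0},{"translation":[0,0,-0.25],"twist":0,"claw":0},{"translation":[0,0,-0.3],"twist":0,"claw":0},{"translation":[0,0,-0.3],"twist":0,"claw":0},{"translation":[0,0,-0.3],"twist":0,"claw":0},{"translation":[0,0,0],"twist":0,"claw":0}]'
python3 -m jog '[{"translation":[0.3,-0.1,0],"twist":0,"claw":0},{"translation":[0.5,-0.1,0],"twist":0,"claw":0},{"translation":[0.6,-0.2,0],"twist":0,"claw":0},{"translation":[0.7,-0.2,0],"twist":0,"claw":0},{"translation":[0.6,-0.2,0],"twist":0,"claw":0},{"translation":[0.5,-0.1,0],"twist":0,"claw":0},{"translation":[0.3,0,0],"twist":0,"claw":0},{"translation":[0,0,0],"twist":0,"claw":0},{"translation":[0,0,0],"twist":0,"claw":0}]'
python3 - <<'E'
from h import *
to(-140,190,91)
a=r.snapshot('scene');b=r.snapshot('top')
A=cv2.resize(b['img'][150:290,130:330],(400,280),interpolation=2);Bi=cv2.resize(a['img'][90:230,150:350],(400,280),interpolation=2)
cv2.imwrite('pics/i.png',np.hstack([A,Bi])[:,:,::-1])
E
```

```text
clock: 19.95
tool_pos: [0.609, 0.189, 0.2199]
eef_rot: [0.137, 0.991, 0.001, 0.002]
contact_force: [0.8, 0.3, -0.2]
opening: 0.067
clock: 20.7
tool_pos: [0.4635, 0.1911, 0.2169]
eef_rot: [0.136, 0.991, -0.0, 0.0]
contact_force: [0.2, -0.1, -0.8]
opening: 0.067
rows shift units [-0.03 -0.01  3.15] tool [-141.2  190.4  216.9] tool y angle rel carrier x 90.08 f [ 0.2 -0.1 -0.8] t 20.7 op 0.067
```

View pics/i.png

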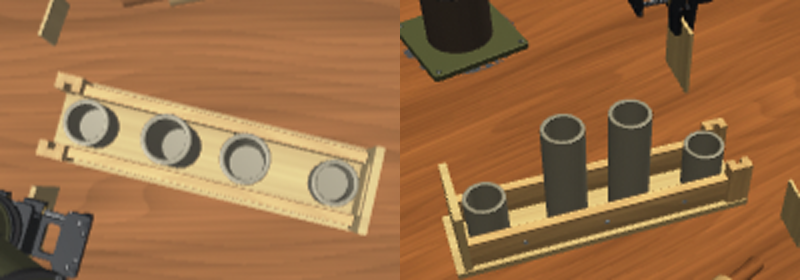

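```bash
python3 -m jog '[{"translation":[0,0,0.3],"twist":0,"claw":0},{"translation":[0,0,0.5],"twist":0,"claw":0},{"translation":[0,0,0.6],"twist":0,"claw":0},{"translation":[0,0,0.6],"twist":0,"claw":0},{"translation":[0,0,0.5],"twist":0,"claw":0},{"translation":[0,0,0.3],"twist":0,"claw":0},{"translation":[0,0,0.2],"twist":0,"claw":0},{"translation":[0,0,0.1],"twist":0,"claw":0},{"translation":[0,0,0],"twist":0,"claw":0},{"translation":[0,0,0.03],"twist":0,"claw":0},{"translation":[0,0,0],"twist":0,"claw":0}]'
python3 -c "
from h import *
to(-140,190,91)"
```

```text
clock: 21.72
tool_pos: [0.4638, 0.1913, 0.092]
eef_rot: [0.137, 0.991, 0.0, 0.001]
contact_force: [-0.7, 0.8, -0.4]
opening: 0.064
rows shift units [-0.02 -0.01  0.03] tool [-141.   190.6   92. ] tool y angle rel carrier x 90.01 f [-0.7  0.8 -0.4] t 21.72 op 0.064
```

```bash
python3 -m jog '[{"translation":[0,0,0.03],"twist":0,"claw":0},{"translation":[0,0,0],"twist":0,"claw":0},{"translation":[0,0,0],"twist":0,"claw":12},{"translation":[0,0,0],"twist":0,"claw":18},{"translation":[0,0,0],"twist":0,"claw":24},{"translation":[0,0,0],"twist":0,"claw":30},{"translation":[0,0,0],"twist":0,"claw":30},{"translation":[0,0,-0.4],"twist":0,"claw":30},{"translation":[0,0,-0.8],"twist":0,"claw":30},{"translation":[0,0,-0.8],"twist":0,"claw":30},{"translation":[0,0,0],"twist":0,"claw":30}]'
python3 - <<'E'
from h import *
to(-140,160,100)
a=r.snapshot('scene');w=wrist()
A=cv2.resize(w['img'],(373,280));Bi=cv2.resize(a['img'][80:220,200:400],(400,280),interpolation=2)
cv2.imwrite('pics/j.png',np.hstack([A,Bi])[:,:,::-1])
E
```

```text
clock: 22.63
tool_pos: [0.4652, 0.1933, 0.1747]
eef_rot: [0.136, 0.991, 0.003, 0.003]
contact_force: [0.1, -0.4, -0.9]
opening: 0.3
rows shift units [ 0.01 -0.83  1.86] tool [-140.1  192.9  174.7] tool y angle rel carrier x 90.03 f [ 0.1 -0.4 -0.9] t 22.63 op 0.3
```

View pics/j.png

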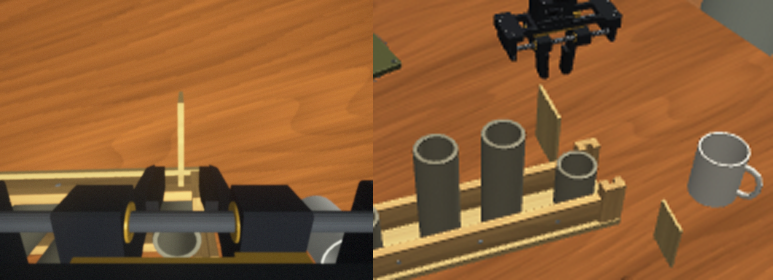

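```bash
python3 -m jog '[{"translation":[0,-0.6,0],"twist":0,"claw":0},{"translation":[0,-0.6,0],"twist":0,"claw":0},{"translation":[0,0,0],"twist":0,"claw":0},{"translation":[0,0,0],"twist":0,"claw":0},{"translation":[0,0,0.5],"twist":0,"claw":0},{"translation":[0,0,0.7],"twist":0,"claw":0},{"translation":[0,0,0.5],"twist":0,"claw":0},{"translation":[0,0,0.3],"twist":0,"claw":0},{"translation":[0,0,0],"twist":0,"claw":0}]'
python3 -c "
from h import *
to(-140,170,95)"
python3 -m jog '[{"translation":[0,0.15,0],"twist":0,"claw":0},{"translation":[0,0.15,0],"twist":0,"claw":0},{"translation":[0,0.1,0],"twist":0,"claw":0},{"translation":[0,0.1,0],"twist":0,"claw":0},{"translation":[0,0.1,0],"twist":0,"claw":0},{"translation":[0,0.1,0],"twist":0,"claw":0},{"translation":[0,0.1,0],"twist":0,"claw":0},{"translation":[0,0.1,0],"twist":0,"claw":0},{"translation":[0,0.1,0],"twist":0,"claw":0},{"translation":[0,0.1,0],"twist":0,"claw":0},{"translation":[0,0.1,0],"twist":0,"claw":0},{"translation":[0,0.1,0],"twist":0,"claw":0},{"translation":[0,0.1,0],"twist":0,"claw":0},{"translation":[0,0.1,0],"twist":0,"claw":0},{"translation":[0,0.1,0],"twist":0,"claw":0},{"translation":[0,0.1,0],"twist":0,"claw":0},{"translation":[0,0,0],"twist":0,"claw":0},{"translation":[0,0,0],"twist":0,"claw":0}]'
python3 -m jog '[{"translation":[0,0,-0.8],"twist":0,"claw":0},{"translation":[0,0,-0.8],"twist":0,"claw":0},{"translation":[0,0,-0.8],"twist":0,"claw":0},{"translation":[0,0,-0.8],"twist":0,"claw":0},{"translation":[0,0,-0.8],"twist":0,"claw":0},{"translation":[0,-0.8,0],"twist":0,"claw":0},{"translation":[0,-0.8,0],"twist":0,"claw":0},{"translation":[0,-0.8,0],"twist":0,"claw":0},{"translation":[0,0,0],"twist":0,"claw":0},{"translation":[0,0,0],"twist":0,"claw":0}]'
python3 - <<'E'
from h import *
to(-140,170,95)
a=r.snapshot('scene');b=r.snapshot('top')
A=cv2.resize(b['img'][140:280,90:290],(400,280),interpolation=2);Bi=cv2.resize(a['img'][80:220,200:400],(400,280),interpolation=2)
cv2.imwrite('pics/k.png',np.hstack([A,Bi])[:,:,::-1])
E
```

```text
clock: 23.48
tool_pos: [0.4489, 0.1454, 0.0877]
eef_rot: [0.136, 0.991, -0.001, -0.002]
contact_force: [-0.4, 0.0, 0.8]
opening: 0.006
rows shift units [-0.07  0.69 -0.18] tool [-142.9  142.4   87.7] tool y angle rel carrier x 90.13 f [-0.4  0.   0.8] t 23.48 op 0.006
clock: 24.98
tool_pos: [0.4686, 0.2105, 0.0903]
eef_rot: [0.136, 0.991, -0.0, 0.0]
contact_force: [-0.7, 0.1, -0.2]
opening: 0.003
clock: 25.82
tool_pos: [0.4422, 0.1155, 0.2502]
eef_rot: [0.138, 0.99, -0.001, -0.0]
contact_force: [-0.4, 0.8, 0.2]
opening: 0.013
rows shift units [-0.03  1.46  3.88] tool [-141.2  111.8  250.2] tool y angle rel carrier x 89.83 f [-0.4  0.8  0.2] t 25.82 op 0.013
```

View pics/k.png

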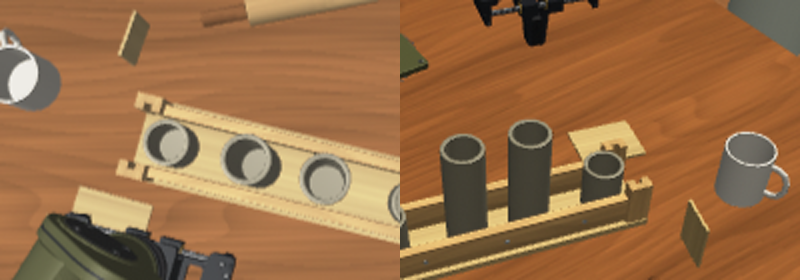

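```bash
python3 -c "
from plant import r
print(r.finish_job())"
```

```text
the job is handed in; nothing more can be done
None
```

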